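# Fetch two tubes from the tilt bin into the microscope basket

## Robot

A 6-joint arm with a two-finger parallel gripper is mounted at the origin on the work surface. World frame = base frame: x ahead of the robot, y to its left, z up, the work surface at z = 0. Lengths are in m, angles in rad, forces in N, time in s.
With the tool pointing down it reaches from about 0.325 to 1 m from the base axis. Payload 5.1 kg.
Tool frame: the origin (TCP) lies on the centre line of the jaws, within the pads' length; the fingertips stand 14 mm ahead of it and the grasp point (between the pads) lies 5 mm behind it; z points along the fingers, y is the line along which they close (so a half turn about z gives the same grasp; the last joint's range is limited). The gripper opens to 85 mm and grips with 20 to 120 N. Pads are 22 mm wide; open, the fingers measure 114 mm over their backs; the gripper's body (76 mm by 85 mm) begins 54 mm behind the grasp point. The pads swing forward as they close: fully open they stand 13 mm farther back than shut.
Start: joints at [1.106, 0.124, 1.65, -0, 1.367, -0.083], TCP at [0.242, 0.603, 0.245] pointing down, gripper open.
Joint ranges: [-2.61, 2.61], [-1.02, 2.33], [0.03, 2.71], [-1.35, 4.49], [0.32, 2.68], [-2.91, 2.91]. Speed limits (rad/s): [2.57, 2.57, 3.14, 3.14, 3.14, 3.14].

## Interface

Orientations are given as a unit quaternion [x, y, z, w].
In Python, from station import robot, get_image, ticket, spotter, readout gives the robot as it stands. Calls block until the motion is done:
- robot.move_to(position, orientation): joint-space move of the TCP to a pose.
- robot.move_l(position, frame=None, vel=0.15, until_force=None): straight line of the TCP; frame=None keeps the orientation; vel is the mean speed in m/s. With until_force (N) it stops when the force on the tool has changed by that much, and returns True; else False.
- robot.set_joints(angles): joint-space move.
- robot.gripper_to(opening): opening from 0.0 (shut) to 1.0 (fully open); the grip force is fixed at half the most; returns when the fingers have stopped.
- robot.sleep(seconds).
- robot.inverse_kinematics(position, orientation): joint angles nearest the present ones, or None.
- get_image(name): name is "side" or "top" or "wrist"; returns a dict with "frame" (420x560x3 uint8, red, green, blue), "range_z" (420x560 float32, m along the optical axis (not along the pixel's ray), 0 where there is no reading), "fx", "fy", "cx", "cy" (pixels), "xyz" and "orientation" of the camera in the world. Camera axes: x right, y up, looking along -z (the intrinsics and any distortion apply to the point x, -y, -z); pixel columns grow to the right and rows downward; lengths in m; the calibration is good to about 2 mm. A picture is of the moment at which its call begins.
A pose or a line that the arm cannot do raises robot.PlanningError and nothing moves.
- ticket.close_job(): hands the job in; it is judged then, once.
Trained networks look in a picture, given as the dict that the camera call returned (one of the last four; its "shot" number tells which), for a name from the list of things; names that differ only in an ending like _2 or _b are one class to them, and where a whole thing is asked for, a point or a joint stands for the part that bears it (a point fixed in the world has none). Each returns a list of dicts, best first, with "p" (0 to 1); they miss things now and then, are a little off and sometimes report something else, mostly with a low value. They report only what shows in the picture. A call takes as long as a camera call.
- spotter.recognise(picture, query): "location" ([column, row] in pixels, amid what is visible of it).
- spotter.outline_of(picture, query): "region" (420x560 bool, what is visible of it) and "location" ([column, row] in pixels, amid what is visible of it).
- spotter.place_of(picture, query): "location" ([column, row] in pixels: a listed point, or the origin of a listed thing).
Readings, each from a call of its own:
- readout.read_time(): time.
- readout.read_joint_pos(): joint angles.
- readout.read_joint_vel(): joint speeds.
- readout.read_tau(): joint torques, N m.
- readout.read_position(): TCP position.
- readout.read_ee_rot(): TCP orientation.
- readout.read_force(): force on the tool from outside, world axes, zero at the start.
- readout.read_wrist_torque(): the same for the moment, N m.
- readout.read_opening(): opening from 0.0 (shut) to 1.0 (fully open).
- readout.read_grip_force(): force on a finger pad.
Only numpy, scipy, OpenCV 4.12 (cv2) and the standard library are available. Lean on these libraries where they do the work, as an engineer would, in place of code of your own. Each camera call takes 0.05 s, during which the arm holds its last target. There are 200 camera calls.

## Task

The two blue-capped tubes for the next reading are in the tilt bin with the yellow pull. Swing that bin forward as far as it goes, take both tubes out through its mouth and lay them down flat in the green basket without dropping them in, then ease the bin fully shut again. Leave the other bins and the things on the bench as they are.

Things in the scene. Friction and masses are not known exactly. Their poses are not given: they have to be found in the camera images.
- bin_yellow (a joint): tilt angle of the clear bin with the yellow pull: 0 shut, grows as its top swings forward out of the rack, 0.87 rad at its stop. Hinge along the lower front edge, friction 0.05 N m, lightly damped. Empty, it balances at about 0.6 rad: let go at the stop it stays open, let go below about 0.35 it sinks shut, in between friction holds it. Bin 0.32 kg
- bin_yellow_pull (a point): middle of the yellow cup pull at the top of the bin's front panel: 46 mm wide along the rack, 36 mm forward of the panel, 20 mm high, open underneath. This point: 18 mm ahead of the panel, 10 mm below the pull's top, 164 mm above the hinge when shut. Fingers fit from above on its two ends (50 mm free each side). Axes turn with the bin: x square into the panel, y level along the rack, z up the panel
- bin_yellow_hinge (a point): middle of that bin's hinge line, at the lower edge of the panel's outer face, 18 mm above the bench; axes as the bin's. Bin: front panel 168 mm high, 168 mm wide, walls 3.5 mm, floor 100 mm deep then rising to a back wall 75 mm high at 135 mm; sides 75 mm high, rising only near the panel. The top is open. Swung forward, the tubes lie along the inside of the panel, feet in the corner of panel and floor, caps towards the mouth
- module_yellow: white housing of the bin with the yellow pull, fixed: 176 mm wide, 150 mm deep, its top 200 mm above the bench, a lid over the bin, its front edge 6 mm behind the front panel's face. One of three equal housings in random order on a grey base. Origin: middle of its front lower edge, 12 mm above the bench; x points into the housing, y along the rack (left, seen from the front), z up
- tube_a: one of two like tubes: frosted white cylinder 29 mm across, flat foot, ribbed blue screw cap 34 mm across, 22 mm long; 114 mm over all, about 30 g. Origin: centre of the foot; z runs to the cap, whose middle lies 103 mm up. At the start it stands cap up in the yellow-pull bin just behind the front panel; the tubes stand side by side, 65 mm apart along the bin's width
- tube_b: the other of two like tubes: frosted white cylinder 29 mm across, flat foot, ribbed blue screw cap 34 mm across, 22 mm long; 114 mm over all, about 30 g. Origin: centre of the foot; z runs to the cap, whose middle lies 103 mm up. At the start it stands cap up in the yellow-pull bin just behind the front panel; the tubes stand side by side, 65 mm apart along the bin's width
- tube_a_mid (a point): point on the axis of the first tube, 57 mm from its foot (half its length)
- tube_b_mid (a point): point on the axis of the second tube, 57 mm from its foot (half its length)
- basket: pale green lattice basket, loose on the bench, empty, 0.4 kg: 260 mm long (its x axis), 200 mm wide (its y axis), 65 mm high, open at the top, walls 4 mm, floor 3 mm thick; the rim stands out 6 mm on the outside. Origin: centre of its underside
- bin_red (a joint): tilt angle of the neighbouring bin with the red pull, made like the yellow one: 0 shut, positive when tilted forward. It stays shut
- bin_white (a joint): tilt angle of the neighbouring bin with the white pull, made like the yellow one: 0 shut, positive when tilted forward. It stays shut
- slide_box: flat slide box on the bench, white with grey lid, 85 x 100 x 35 mm. Origin: centre of its underside. Not to be moved
- dropper_bottle: amber dropper bottle standing on the bench, 42 mm across, 110 mm high. Origin: centre of its underside. Not to be moved
- tube_rack: blue tube rack block with a few capped sample tubes, 105 x 200 mm, block 50 mm high, tube caps up to 78 mm. Origin: centre of its underside. Not to be moved

How it is judged:
On the way, in this order (a step that is already met when the one before it is completed fails the run):
1. the bin with the yellow pull is swung forward to its stop (past 0.8 rad) (value of joint bin_yellow above 0.8 rad), for 0.2 s.
2. both tubes lie in the basket (x of tube_a_mid in the frame of basket between -0.122 and 0.122 m and y of tube_a_mid in the frame of basket between -0.092 and 0.092 m and z of tube_a_mid in the frame of basket between 0 and 0.06 m and angle between tube_a's own z axis and vertical between 1.1 and 2.04 rad and linear speed of each of tube_a, tube_b below 0.05 m/s and x of tube_b_mid in the frame of basket between -0.122 and 0.122 m and y of tube_b_mid in the frame of basket between -0.092 and 0.092 m and z of tube_b_mid in the frame of basket between 0 and 0.06 m and angle between tube_b's own z axis and vertical between 1.1 and 2.04 rad), for 0.2 s.
At the end, for the whole second after the job is handed in: Both tubes lie at rest in the basket, each tube's middle inside its walls and within 60 mm of the basket's underside, each lying within about 26 degrees of level; the bin with the yellow pull is shut again to within 0.06 rad, and the other two bins are shut (all of step 2 and value of joint bin_yellow below 0.06 rad and value of joint each of bin_red, bin_white below 0.1 rad); the robot touches nothing.
It fails at once if tube_a drops into the basket (falls faster than 1.1 m/s inside it) ((x of tube_a_mid in the frame of basket between -0.122 and 0.122 m and y of tube_a_mid in the frame of basket between -0.092 and 0.092 m and z of tube_a_mid in the frame of basket between 0 and 0.06 m) and linear speed of tube_a above 1.1 m/s).
It fails at once if tube_b drops into the basket (falls faster than 1.1 m/s inside it) ((x of tube_b_mid in the frame of basket between -0.122 and 0.122 m and y of tube_b_mid in the frame of basket between -0.092 and 0.092 m and z of tube_b_mid in the frame of basket between 0 and 0.06 m) and linear speed of tube_b above 1.1 m/s).
It fails at once if the bin is slammed (swings faster than 4 rad/s) (velocity of joint bin_yellow above 4 rad/s or velocity of joint bin_yellow below -4 rad/s).
It fails at once if another bin is pulled open (value of joint any of bin_red, bin_white above 0.15 rad).
It fails at once if a bystander on the bench is pushed away (distance of any of slide_box, dropper_bottle, tube_rack from where it was at the start of the episode above 0.03 m).
It also fails if it takes over 72 s, if anything falls off the work surface, if the arm or the gripper's body presses on something with over 40 N, if the wrist force passes 120 N, or if a joint passes its speed limit or range.

## Working session

There is one attempt and no reset: what is moved stays moved. The work goes in short steps, each a Python script; the robot and the scene stay as the last script left them, time stands still between calls to the robot, and variables do not carry over. Pictures are saved under pics/ and viewed, at most 10 in all, crops included, and the job is handed in when it is done.

```bash
ls; mkdir -p pics
cat > h.py <<'E'
import numpy as np, cv2
from scipy.spatial.transform import Rotation as R
from station import robot, get_image, ticket, spotter, readout
def cam2w(p,u,v,z):
    c=np.array([(u-p['cx'])/p['fx']*z,-(v-p['cy'])/p['fy']*z,-z])
    return R.from_quat(p['orientation']).apply(c)+np.array(p['xyz'])
def cloud(p):
    v,u=np.mgrid[:420,:560]; z=p['range_z']
    c=np.stack([(u-p['cx'])/p['fx']*z,-(v-p['cy'])/p['fy']*z,-z],-1).reshape(-1,3)
    w=(R.from_quat(p['orientation']).apply(c)+np.array(p['xyz'])).reshape(420,560,3)
    w[z<=0]=np.nan
    return w
def w2px(p,w):
    c=R.from_quat(p['orientation']).inv().apply(np.array(w)-np.array(p['xyz']))
    return p['cx']+p['fx']*c[...,0]/-c[...,2], p['cy']-p['fy']*c[...,1]/-c[...,2]
def save(p,n): cv2.imwrite('pics/'+n+'.png',p['frame'][:,:,::-1])
E
python3 - <<'E'
from h import *
np.set_printoptions(precision=4,suppress=True)
for n in ['side','top']:
    p=get_image(n); save(p,n+'0'); W=cloud(p)
    print(n,np.array(p['xyz']),p['orientation'],[k for k in p], p['fx'])
    for q in ['bin_yellow_pull','bin_yellow_hinge','module_yellow','basket','tube_a','slide_box','dropper_bottle','tube_rack']:
        for d in spotter.place_of(p,q)[:2]:
            u,v=d['location']; i,j=int(np.clip(round(v),0,419)),int(np.clip(round(u),0,559))
            print(q,round(d['p'],2),np.round(d['location'],0),W[i,j])
    for q in ['bin_yellow_pull','module_yellow','basket','slide_box','dropper_bottle','tube_rack']:
        for d in spotter.outline_of(p,q)[:1]:
            P=W[d['region']]; P=P[~np.isnan(P[:,0])]
            print('  outline',q,round(d['p'],2),len(P),np.percentile(P,[2,50,98],axis=0).ravel() if len(P) else '')
E
```

```text
pics
side [ 0.1237 -0.6727  0.9287] [ 0.3306 -0.1047 -0.2591  0.9015] ['frame', 'range_z', 'fx', 'fy', 'cx', 'cy', 'xyz', 'orientation', 'shot'] 397.5967956393942
bin_yellow_pull 0.91 [315. 184.] [ 0.5927 -0.14    0.1929]
bin_yellow_hinge 0.61 [310. 218.] [ 0.6164 -0.1106  0.0071]
module_yellow 0.85 [311. 221.] [ 0.613  -0.1206  0.0057]
basket 0.73 [204. 142.] [0.4999 0.3696 0.0017]
slide_box 0.93 [233. 222.] [ 0.4056 -0.0252  0.0361]
dropper_bottle 0.66 [271. 338.] [ 0.3146 -0.3758  0.0564]
tube_rack 0.7 [347. 402.] [ 0.3773 -0.5699  0.0494]
  outline module_yellow 0.67 4212 [ 0.5803 -0.2302  0.0219  0.6456 -0.1478  0.1989  0.758  -0.0537  0.2025]
  outline basket 0.72 3965 [ 0.3571  0.248  -0.0016  0.4971  0.3955  0.0059  0.6375  0.5259  0.0664]
  outline slide_box 0.85 1056 [ 0.3544 -0.0521  0.0041  0.4033 -0.0042  0.0335  0.4577  0.056   0.0374]
  outline dropper_bottle 0.78 433 [ 0.3017 -0.3815  0.0029  0.3166 -0.3695  0.0581  0.3388 -0.347   0.1085]
  outline tube_rack 0.91 4296 [ 0.3342 -0.6374  0.0181  0.3924 -0.5468  0.0503  0.4488 -0.4667  0.078 ]
top [ 0.3155 -0.0689  1.37
[... 399 characters left out ...]
3731 0.0033]
slide_box 0.86 [249. 243.] [ 0.4098 -0.0036  0.0322]
dropper_bottle 0.64 [368. 276.] [ 0.3167 -0.345   0.057 ]
tube_rack 0.59 [437. 250.] [ 0.3925 -0.5481  0.0512]
  outline module_yellow 0.88 4445 [ 0.589  -0.2304  0.0365  0.6664 -0.1422  0.1981  0.7598 -0.0573  0.2036]
  outline basket 0.93 7308 [ 0.3619  0.2518 -0.0038  0.5019  0.3856  0.0034  0.6396  0.4953  0.0667]
  outline slide_box 0.76 1022 [ 0.3604 -0.0473  0.0056  0.4095  0.0036  0.0332  0.4596  0.0549  0.0391]
  outline dropper_bottle 0.76 222 [ 0.3056 -0.379   0.0004  0.3251 -0.3542  0.0586  0.346  -0.3408  0.1083]
  outline tube_rack 0.6 2623 [ 0.3406 -0.6552  0.0125  0.3954 -0.5553  0.0495  0.4512 -0.4603  0.0775]
```

View pics/side0.png

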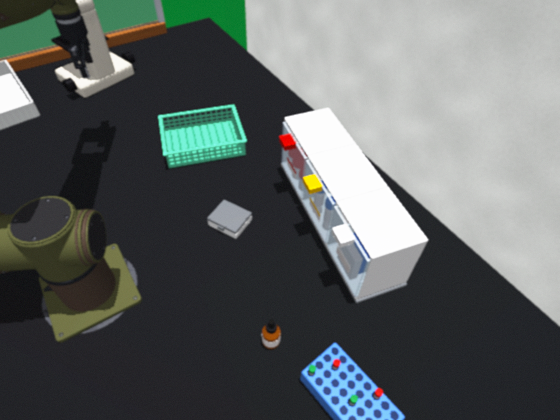

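View pics/top0.png

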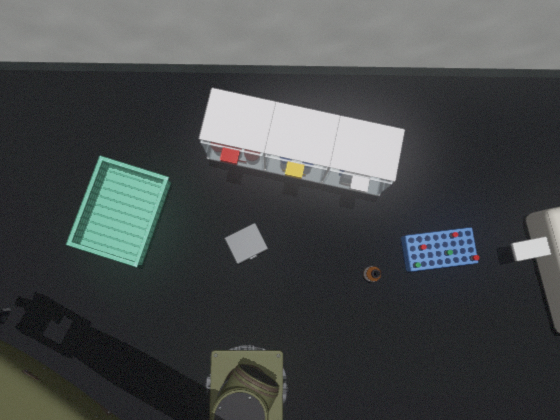

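Run:
```python
from h import *
np.set_printoptions(precision=4,suppress=True)
for n in ['side','top']:
    p=get_image(n); W=cloud(p)
    m=(W[...,2]>.19)&(W[...,2]<.21)&(W[...,0]>.5)
    P=W[m]; q=p['frame'][m]
    for d in spotter.outline_of(p,'module_yellow')[:1]:
        pts=W[d['region']&(np.abs(W[...,2]-.2)<.006)][:,:2]
        r=cv2.minAreaRect(pts.astype(np.float32)); print(n,'lid',r,cv2.boxPoints(r).ravel())
    r=cv2.minAreaRect(P[:,:2].astype(np.float32)); print('all lids',r,cv2.boxPoints(r).ravel())
    hsv=cv2.cvtColor(p['frame'],cv2.COLOR_RGB2HSV)
    y=(hsv[...,0]>18)&(hsv[...,0]<35)&(hsv[...,1]>120)&(W[...,0]>.5)
    Y=W[y]; print('yellow',len(Y),np.nanpercentile(Y,[2,50,98],axis=0)) 
    Y=Y[Y[:,2]>.17]; r=cv2.minAreaRect(Y[:,:2].astype(np.float32)); print(r)
    for d in spotter.outline_of(p,'basket')[:1]:
        B=W[d['region']&(W[...,2]>.055)]; r=cv2.minAreaRect(B[:,:2].astype(np.float32)); print('basket',r)
```

```text
side lid ((0.6685542464256287, -0.14332079887390137), (0.1788749247789383, 0.18473930656909943), 78.28309631347656) [ 0.5599 -0.2121  0.7408 -0.2497  0.7772 -0.0745  0.5963 -0.037 ]
all lids ((0.9219018220901489, 0.15624380111694336), (1.1495224237442017, 0.7715222239494324), 89.93507385253906) [ 0.5355 -0.4181  1.307  -0.419   1.3083  0.7306  0.5368  0.7314]
yellow 277 [[ 0.5724 -0.152   0.0848]
 [ 0.5904 -0.1326  0.1907]
 [ 0.6126 -0.1034  0.1942]]
((0.5917567610740662, -0.12698499858379364), (0.049364157021045685, 0.035878539085388184), 79.85248565673828)
basket ((0.49699968099594116, 0.3739795386791229), (0.22164751589298248, 0.2722312808036804), 73.20792388916016)
top lid ((0.66915363073349, -0.14451168477535248), (0.17552922666072845, 0.1855093240737915), 77.9693603515625) [ 0.5601 -0.211   0.7416 -0.2497  0.7782 -0.078   0.5967 -0.0393]
all lids ((0.6687945127487183, -0.14351952075958252), (0.5283592343330383, 0.18973620235919952), 77.93303680419922) [ 0.5208 -0.382   0.7063 -0.4217  0.8168  0.095   0.6313  0.1347]
yellow 204 [[ 0.5759 -0.1479  0.1865]
 [ 0.5936 -0.1268  0.1911]
 [ 0.611  -0.1082  0.1953]]
((0.5935412049293518, -0.12751154601573944), (0.0449112206697464, 0.03330725431442261), 78.10015869140625)
basket ((0.4995202124118805, 0.3728652596473694), (0.21508243680000305, 0.27236416935920715), 72.99254608154297)
```

The views agree. The yellow bin is the middle one, with its pull at about side px (314,183) / top px (295,170), which is world (0.593, -0.127, 0.192 at its top). That matches the height given. The rack is turned about -12°. The basket is at top px (120,212), about (0.498, 0.373), with its long axis at -17°, clear of other things. Next I'll check IK for the whole plan, then hover and look from close by.

```bash
cat >> h.py <<'E'
np.set_printoptions(precision=4,suppress=True)
A=np.deg2rad(-12.0)
n=np.array([np.cos(A),np.sin(A),0]); Z=np.array([0,0,1.]); yr=np.array([-np.sin(A),np.cos(A),0])
PULL=np.array([.5928,-.1272,.182])
def quat(tau,d,s=1):
    """fingers tipped by tau from straight down towards horizontal unit vector d"""
    z=-np.cos(tau)*Z+np.sin(tau)*d; y=s*np.cross(Z,d); return R.from_matrix(np.stack([np.cross(y,z),y,z],1)).as_quat()
def axes(t): return np.cos(t)*n+np.sin(t)*Z, np.cos(t)*Z-np.sin(t)*n   # panel x (in), panel up
def inbin(t,x,y,z):
    h=PULL+.018*n-.164*Z; X,U=axes(t); return h+x*X+y*yr+z*U
def pullpose(t,s,k=1.0,back=0.0):
    q=quat(k*t,n,s); zt=R.from_quat(q).apply([0,0,1]); return inbin(t,-.018,0,.164)+(.005-back)*zt, q
E
python3 - <<'E'
from h import *
ik=lambda p,q: robot.inverse_kinematics(list(p),list(q))
for s in (1,-1):
    print('s',s)
    for t in (0,.4,.86): print(t,ik(*pullpose(t,s)), ik(*pullpose(t,s,back=.08)))
    for y in (-.0325,.0325):
        q=quat(.86-.4,n,s)
        print('cap',ik(inbin(.86,.0205,y,.107),q),ik(inbin(.86,.0205,y,.107+.15),q),ik(inbin(.86,.0205,y,.107+.15)+.1*Z,q))
C=np.array([.498,.373,0])
for deg in (-17,73,163):
  d=np.array([np.cos(np.deg2rad(deg)),np.sin(np.deg2rad(deg)),0]); e=np.cross(Z,d)
  for s in (1,-1):
    for o in (-.045,.045): print(deg,s,o,[ik(C-.046*d+o*e+h*Z,quat(.8,d,s)) for h in (.06,.2)])
E
```

```text
s 1
0 [-0.2999  0.0804  1.8149 -0.      1.2463 -1.6612] [-0.2999  0.0215  1.7385 -0.      1.3815 -1.6612]
0.4 [-0.3331 -0.257   2.2     0.0668  0.8025 -1.7313] [-0.3425 -0.4156  2.1894  0.0626  0.9719 -1.7288]
0.86 None [-0.4463 -0.9475  2.7065  0.3398  0.5628 -2.0176]
cap [-0.4074 -0.1763  2.2467  0.1499  0.6244 -1.8705] [-0.476  -0.6452  2.3921  0.1439  0.9538 -1.8944] [-0.476  -0.6941  2.2535  0.1291  1.1396 -1.8649]
cap [-0.2601 -0.1768  2.2471  0.0391  0.6122 -1.6482] [-0.2779 -0.646   2.3925  0.0377  0.9364 -1.6545] [-0.2779 -0.6948  2.2539  0.0337  1.1237 -1.6467]
s -1
0 [-0.2999  0.0804  1.8149 -0.      1.2463  1.4803] [-0.2999  0.0215  1.7385 -0.      1.3815  1.4803]
0.4 [-0.3331 -0.257   2.2     0.0668  0.8025  1.4103] [-0.3425 -0.4156  2.1894  0.0626  0.9719  1.4128]
0.86 None [-0.4463 -0.9475  2.7065  0.3398  0.5628  1.124 ]
cap [-0.4074 -0.1763  2.2467  0.1499  0.6244  1.2711] [-0.476  -0.6452  2.3921  0.1439  0.9538  1.2472] [-0.476  -0.6941  2.2535  0.1291  1.1396  1.2766]
cap [-0.2601 -0.1768  2.2471  0.0391  0.6122  1.4933] [-0.2779 -0.646   2.3925  0.0377  0.9364  1
[... 774 characters left out ...]
9054,  0.9503, -0.0093])]
73 -1 0.045 [array([ 0.2703, -0.0443,  2.3278,  1.144 ,  0.7271, -0.2835]), array([ 0.2703, -0.3019,  2.2639,  0.883 ,  0.8997,  0.0927])]
163 1 -0.045 [array([0.3761, 0.6984, 1.3654, 0.4704, 1.736 , 2.1611]), array([0.3761, 0.5568, 1.32  , 0.4924, 1.9019, 2.2503])]
163 1 0.045 [array([0.2829, 0.592 , 1.5284, 0.4085, 1.7192, 2.0626]), array([0.2829, 0.4383, 1.4836, 0.4282, 1.9008, 2.1455])]
163 -1 -0.045 [array([ 0.3761,  0.6984,  1.3654,  0.4704,  1.736 , -0.9805]), array([ 0.3761,  0.5568,  1.32  ,  0.4924,  1.9019, -0.8913])]
163 -1 0.045 [array([ 0.2829,  0.592 ,  1.5284,  0.4085,  1.7192, -1.079 ]), array([ 0.2829,  0.4383,  1.4836,  0.4282,  1.9008, -0.9961])]
```

Run:
```python
from h import *
ik=lambda p,q: robot.inverse_kinematics(list(p),list(q))
pos,q=pullpose(0,1,back=.13)
robot.gripper_to(1.0)
robot.move_to(list(pos),list(q))
p=get_image('wrist'); save(p,'w1'); W=cloud(p)
hsv=cv2.cvtColor(p['frame'],cv2.COLOR_RGB2HSV)
y=(hsv[...,0]>18)&(hsv[...,0]<35)&(hsv[...,1]>120)
Y=W[y]; Y=Y[Y[:,2]>.18]; print(np.nanpercentile(Y,[2,50,98],axis=0)); print(cv2.minAreaRect(Y[:,:2].astype(np.float32)))
for d in spotter.place_of(p,'bin_yellow_pull')[:1]: print(d, cam2w(p,*d['location'],p['xyz'][2]-.182))
print(readout.read_time())
for k in (.7,.6): print([ik(*pullpose(t,1,k)) is not None for t in np.linspace(0,.87,9)],ik(*pullpose(.86,1,k)),ik(*pullpose(.86,1,k,back=.08)))
```

```text
[[ 0.5737 -0.1482  0.1836]
 [ 0.5917 -0.1261  0.1909]
 [ 0.6112 -0.1044  0.1922]]
((0.5932886600494385, -0.12627574801445007), (0.04551345854997635, 0.03548961132764816), 77.86271667480469)
{'location': [278.3, 201.8], 'p': 0.72} [ 0.587  -0.1245  0.1916]
4.975
[True, True, True, True, True, True, True, True, True] [-0.3698 -0.4377  2.4685  0.1823  0.522  -1.8618] [-0.3944 -0.7124  2.5061  0.1518  0.7597 -1.8343]
[True, True, True, True, True, True, True, True, True] [-0.3614 -0.3981  2.4206  0.1304  0.6121 -1.8101] [-0.3802 -0.6367  2.4407  0.1137  0.8311 -1.7965]
```

View pics/w1.png

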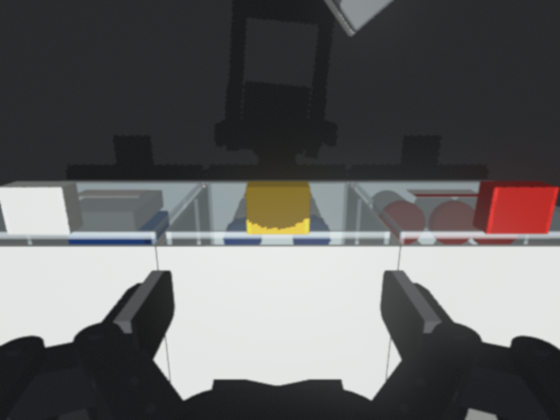

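The close view puts the yellow pull at px (278,207), centred between the fingers, with the blue caps visible behind it. It measures 45.5 x 35.5 mm at a 77.9° heading, as it should. Now I'll grasp it and swing the bin.

```bash
sed -i 's/^PULL=.*/PULL=np.array([.5932,-.1265,.182])/' h.py
python3 - <<'E'
from h import *
L=lambda pq,v=.15,f=None: robot.move_l(list(pq[0]),list(pq[1]),vel=v,until_force=f)
print('hit',L(pullpose(0,1,back=0.0),.12,15), readout.read_position())
robot.gripper_to(0); print('open',readout.read_opening(),readout.read_grip_force())
for t in np.linspace(0,.86,9)[1:]:
    L(pullpose(t,1,.65),.08); print(round(t,2),readout.read_force())
robot.sleep(.3); robot.gripper_to(1.0)
L(pullpose(.86,1,.65,back=.1))
p=get_image('wrist'); save(p,'w2'); p2=get_image('top');p3=get_image('side'); save(p3,'side1')
for n_,p in (('w',p),('top',p2),('side',p3)):
    W=cloud(p); 
    hsv=cv2.cvtColor(p['frame'],cv2.COLOR_RGB2HSV)
    y=(hsv[...,0]>18)&(hsv[...,0]<35)&(hsv[...,1]>120)&(W[...,0]>.3)
    print(n_,'yellow',np.nanmedian(W[y],axis=0), 'expect',inbin(.86,-.018,0,.174))
    for d in spotter.outline_of(p,'tube_a')[:3]:
        P=W[d['region']]; P=P[~np.isnan(P[:,0])]; print(n_,round(d['p'],2),d['location'],np.median(P,axis=0) if len(P) else '')
print('expect caps',inbin(.86,.0205,-.0325,.107),inbin(.86,.0205,.0325,.107),readout.read_time())
E
```

```text
hit False [ 0.5939 -0.1267  0.1782]
open 0.5266053023828949 65.61094522476196
0.11 [3.4609 2.8814 1.0966]
0.22 [2.8887 2.8649 3.3559]
0.32 [1.944  3.7242 5.6564]
0.43 [0.1681 4.0881 5.921 ]
0.54 [-0.784   3.6604  5.002 ]
0.64 [-0.8342  4.9255  2.3908]
0.75 [ 2.9624  3.107  -1.4345]
0.86 [ 4.2671  3.3067 -2.4616]
w yellow [ 0.47   -0.1004  0.1144] expect [ 0.4703 -0.1004  0.1179]
w 0.83 [234.7, 269.4] [ 0.5312 -0.1458  0.1099]
w 0.69 [314.8, 267.9] [ 0.544  -0.0847  0.1094]
top yellow [ 0.4727 -0.1007  0.1158] expect [ 0.4703 -0.1004  0.1179]
top 0.74 [302.1, 187.9] [ 0.5679 -0.1562  0.0954]
top 0.7 [278.4, 185.4] [ 0.5787 -0.0922  0.0978]
side yellow [ 0.4729 -0.1015  0.1122] expect [ 0.4703 -0.1004  0.1179]
side 0.89 [309.5, 218.8] [ 0.5591 -0.1624  0.0956]
side 0.84 [298.7, 203.7] [ 0.5769 -0.1009  0.0891]
expect caps [ 0.5378 -0.148   0.1033] [ 0.5513 -0.0844  0.1033] 11.5
```

View pics/w2.png

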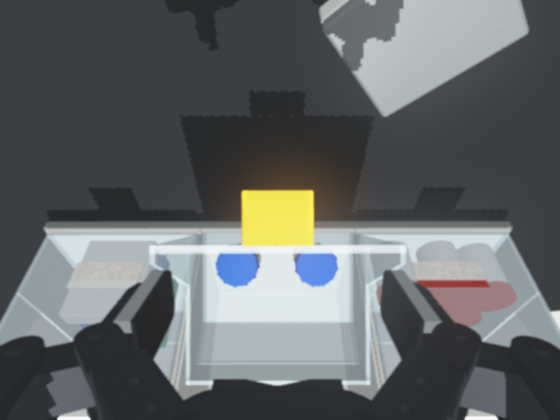

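The bin is at its stop with both caps free: px (237,268) and (316,267), beyond the panel's top edge at row 248. I'll measure the caps in the panel frame and pick the first one.

```bash
cat >> h.py <<'E'
T=.86
def panelframe(P): X,U=axes(T); d=np.asarray(P)-inbin(T,0,0,0); return np.stack([d@X,d@yr,d@U],-1)
def caps(p):
    W=cloud(p); hsv=cv2.cvtColor(p['frame'],cv2.COLOR_RGB2HSV)
    m=((hsv[...,0]>105)&(hsv[...,0]<130)&(hsv[...,1]>130)).astype(np.uint8)
    k,lab,st,_=cv2.connectedComponentsWithStats(m); out=[]
    for i in range(1,k):
        if st[i,4]<150: continue
        Q=panelframe(W[lab==i]); Q=Q[~np.isnan(Q[:,0])]
        if len(Q) and abs(np.median(Q[:,1]))<.075: out.append(np.percentile(Q,[2,50,98],axis=0))
    return out
def L(pos,q,v=.15,f=None): return robot.move_l(list(pos),list(q),vel=v,until_force=f)
def pick(y,dx=0.0):
    q=quat(T-.4,n,1); zt=R.from_quat(q).apply([0,0,1]); c=inbin(T,.0205+dx,y,.107)
    robot.gripper_to(.56); robot.move_to(list(c-.1*zt),list(q))
    print('hit',L(c,q,.1,12),panelframe(readout.read_position()))
    robot.gripper_to(0); print('grip',readout.read_opening(),readout.read_grip_force())
    c=inbin(T,.0225+dx,y,.107); U=axes(T)[1]
    L(c+.15*U,q,.2); L(c+.15*U+.1*Z,q,.25)
E
python3 - <<'E'
from h import *
p=get_image('wrist'); C=caps(p)
for c in C: print(c)
ys=sorted(float((c[0,1]+c[2,1])/2) for c in C); print(ys)
assert len(ys)==2 and abs(ys[1]-ys[0]-.065)<.008
pick(ys[1]); p=get_image('wrist'); save(p,'w3'); print(readout.read_time())
E
```

```text
[[ 0.0104 -0.0468  0.1155]
 [ 0.0207 -0.0325  0.1173]
 [ 0.0331 -0.0176  0.1189]]
[[0.0104 0.0167 0.1156]
 [0.0207 0.031  0.117 ]
 [0.0331 0.0454 0.1186]]
[-0.032202870947352774, 0.031040798387838932]
hit False [0.0213 0.031  0.1073]
grip 0.3753401250101495 58.97007644176483
15.3917
```

```bash
ls pics
```

```text
side0.png
side1.png
top0.png
w1.png
w2.png
w3.png
```

View pics/w3.png

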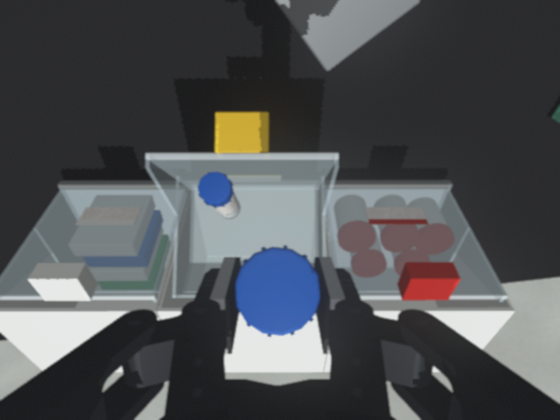

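The first tube is held by its cap at px (278,290). The other one stays in the bin at px (215,188). I'll check the tilt of the held tube from its cap face, then lay it in the basket.

```bash
cat >> h.py <<'E'
BC=np.array([.4985,.3735,0]); D=np.array([np.cos(np.deg2rad(-17)),np.sin(np.deg2rad(-17)),0]); E_=np.cross(Z,D)
def heldphi(p):
    W=cloud(p); hsv=cv2.cvtColor(p['frame'],cv2.COLOR_RGB2HSV)
    m=((hsv[...,0]>105)&(hsv[...,0]<130)&(hsv[...,1]>130)).astype(np.uint8)
    k,lab,st,_=cv2.connectedComponentsWithStats(m); i=1+np.argmax(st[1:,4])
    m=cv2.erode((lab==i).astype(np.uint8),np.ones((15,15)))>0
    Q=W[m]; Q=Q[~np.isnan(Q[:,0])]; nn=np.linalg.svd(Q-Q.mean(0),full_matrices=False)[2][2]; nn*=np.sign(nn[2])
    t=R.from_quat(readout.read_ee_rot()).inv().apply(-nn); print('tube dir in tool',t,len(Q)); return np.arctan2(-t[0],t[2]),t
def place(o,phi,tilt=1.2,along=-.03):
    q=quat(tilt-phi,D,1); zt=R.from_quat(q).apply([0,0,1]); c=BC+along*D+o*E_
    robot.move_to(list(c+.26*Z),list(q)); L(c+.09*Z,q,.2)
    print('hit',L(c+.045*Z,q,.05,3),readout.read_position())
    robot.gripper_to(.56); robot.sleep(.3)
    now=np.array(readout.read_position()); L(now-.1*zt,q,.15); L(now-.1*zt+.1*Z,q,.2)
E
python3 - <<'E'
from h import *
p=get_image('wrist'); print(heldphi(p)[0], R.from_quat(readout.read_ee_rot()).as_matrix()[:,0])
E
```

```text
tube dir in tool [-0.434   0.0058  0.9009] 3577
0.44893904549563585 [-0.8785  0.1869 -0.4397]
```

Run:
```python
from h import *
place(.045,.449)
p=get_image('top'); save(p,'top2'); W=cloud(p)
for d in spotter.outline_of(p,'tube_a')[:3]:
    P=W[d['region']]; P=P[~np.isnan(P[:,0])]; b=np.stack([(P-BC)@D,(P-BC)@E_,P[:,2]],1); print(round(d['p'],2),np.percentile(b,[3,50,97],axis=0))
print(readout.read_time())
cv2.imwrite('pics/t2c.png',cv2.resize(p['frame'][130:290,40:240,::-1],(800,640))[:600])
```

```text
hit True [0.4827 0.4246 0.052 ]
0.61 [[-0.0474  0.0271  0.0168]
 [ 0.0039  0.0377  0.0295]
 [ 0.0592  0.0539  0.0373]]
0.33 [[ 0.2375 -0.7025  0.0229]
 [ 0.2692 -0.6145  0.1576]
 [ 0.2993 -0.5443  0.1937]]
21.1083
```

View pics/t2c.png

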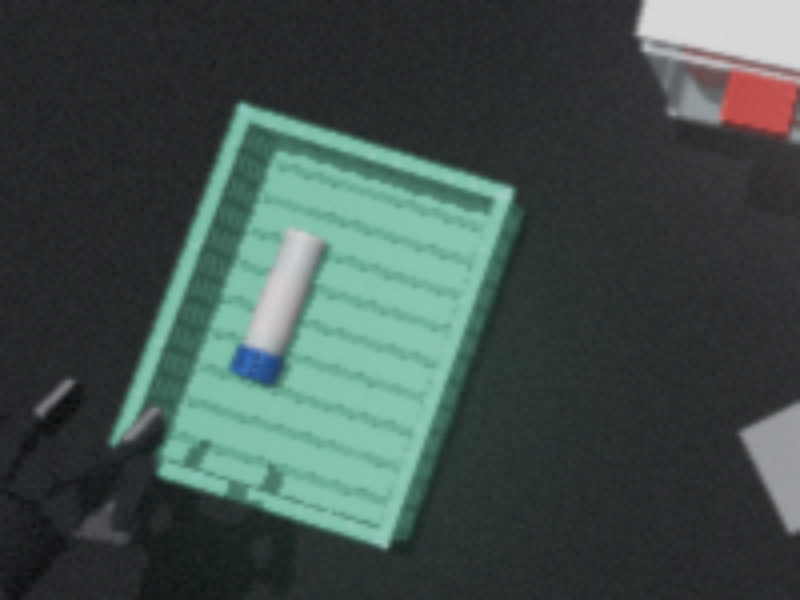

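The first tube lies flat in the basket (crop px (278,305)), about 40 mm off the centre line, so the other half is free. Now the second tube.

Run:
```python
from h import *
q=quat(T-.4,n,1); robot.move_to(list(inbin(T,.03,-.0322,.257)+.06*Z),list(q))
C=caps(get_image('wrist')); print(C)
y=-.0322
if len(C)==1:
    ym=float((C[0][0,1]+C[0][2,1])/2); print(ym)
    if abs(ym-y)<.012: y=ym
pick(y); p=get_image('wrist'); save(p,'w4'); phi,t=heldphi(p); print(phi,readout.read_time())
if .25<phi<.65 and readout.read_opening()>.3 and abs(t[1])<.15:
    place(-.045,phi)
    p=get_image('top'); save(p,'top3'); W=cloud(p)
    for d in spotter.outline_of(p,'tube_a')[:3]:
        P=W[d['region']]; P=P[~np.isnan(P[:,0])]; b=np.stack([(P-BC)@D,(P-BC)@E_,P[:,2]],1); print(round(d['p'],2),np.percentile(b,[3,50,97],axis=0))
    cv2.imwrite('pics/t3c.png',cv2.resize(p['frame'][90:300,40:320,::-1],(800,600)))
print(readout.read_time())
```

```text
[array([[ 0.0048, -0.0467,  0.1147],
       [ 0.02  , -0.0328,  0.1171],
       [ 0.0348, -0.0189,  0.1189]])]
-0.032821052211050146
hit False [ 0.0214 -0.0329  0.1073]
grip 0.3745036788103032 58.98940086364746
tube dir in tool [-0.4577  0.0019  0.8891] 3589
0.4754164628391838 26.8333
hit True [0.4563 0.3384 0.052 ]
0.92 [[-0.0451  0.0274  0.018 ]
 [ 0.0039  0.0373  0.0293]
 [ 0.0582  0.0527  0.0369]]
0.8 [[-0.0484 -0.0625  0.0016]
 [ 0.0023 -0.0513  0.0294]
 [ 0.0566 -0.0329  0.0369]]
32.4167
```

View pics/t3c.png

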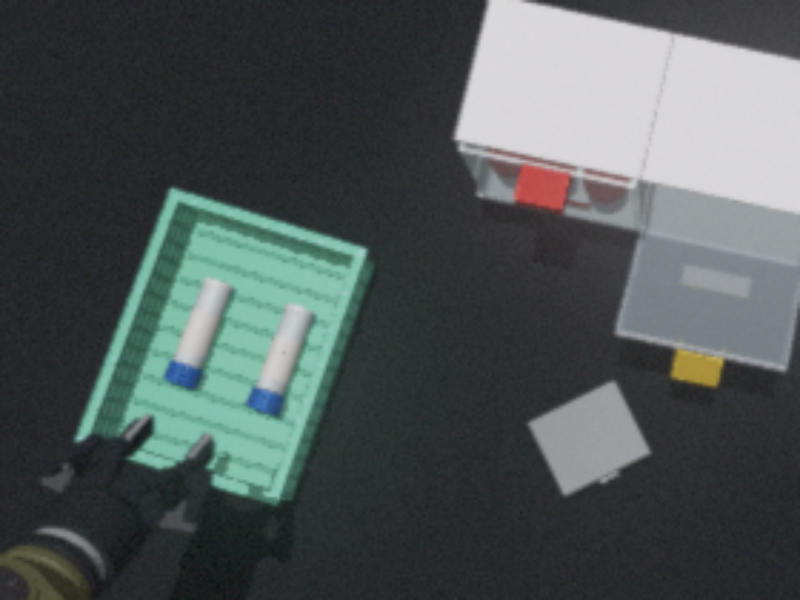

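Both tubes lie flat in the basket (crop px (198,333) and (280,360)), and the bin stands open with its pull at px (698,367). I'll grip the pull again and run the arc backwards.

Run:
```python
from h import *
robot.gripper_to(1.0)
pos,q=pullpose(.86,1,.65,back=.1); robot.move_to(list(pos+.05*Z),list(q)); L(pos,q)
print('hit',L(*pullpose(.86,1,.65),.12,12))
robot.gripper_to(0); print('grip',readout.read_opening(),readout.read_grip_force())
for t in np.linspace(.86,0,9)[1:]:
    L(*pullpose(t,1,.65),.08); print(round(t,2),readout.read_force())
robot.gripper_to(1.0); L(*pullpose(0,1,back=.15),.15); robot.sleep(.3)
print(readout.read_force(),readout.read_time())
p=get_image('wrist'); W=cloud(p); hsv=cv2.cvtColor(p['frame'],cv2.COLOR_RGB2HSV)
y=(hsv[...,0]>18)&(hsv[...,0]<35)&(hsv[...,1]>120); Y=W[y]; Y=Y[Y[:,2]>.18]; print(cv2.minAreaRect(Y[:,:2].astype(np.float32)),PULL,np.median(Y[:,2]))
save(get_image('top'),'top4')
```

```text
hit False
grip 0.5288824505620957 60.309598445892334
0.75 [-11.2816   2.8411  10.4324]
0.64 [-9.5822  3.6117 11.055 ]
0.54 [-11.2686   3.4222  12.1903]
0.43 [-8.297   3.3317 12.8484]
0.32 [-6.5045  3.5235 11.8218]
0.21 [-4.7664  2.9853 10.6317]
0.11 [-4.6229  3.5756 10.6554]
0.0 [-2.6717  1.9537  9.8228]
[ 0.3434  0.8313 -0.2362] 41.3333
((0.5932716727256775, -0.1263566017150879), (0.04527834802865982, 0.03549166023731232), 78.34050750732422) [ 0.5932 -0.1265  0.182 ] 0.19091766539209476
```

View pics/top4.png

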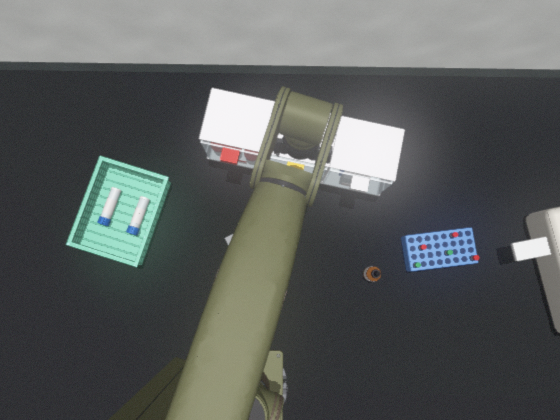

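The pull is back at its starting position (to within 0.2 mm), both tubes lie in the basket at px (109,207) and (138,216), and the arm is clear.

```bash
python3 -c "
from h import *
print(ticket.close_job())"
```

```text
the job is handed in; nothing more can be done
None
```

Both blue-capped tubes lie flat in the green basket, the yellow-pull bin is shut again, nothing else was disturbed as far as the last pictures show, and the job is handed in at about 41 s of the 72 s; it returned no verdict.

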